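# Vent, unlock and open the pressure cooker with one finger

## Robot

A 6-joint arm with a two-finger parallel gripper is mounted at the origin on a cart in front of the work surface, level with it; the furniture and walls round the work are solid. World frame = base frame: x ahead of the robot, y to its left, z up, the work surface at z = 0. Lengths are in m, angles in rad, forces in N, time in s.
With the tool pointing down it reaches from about 0.35 to 0.875 m from the base axis. Payload 4.2 kg.
Tool frame: the origin (TCP) lies midway between the tips of the shut fingers; the grasp point (between the pads) lies 19 mm behind it; z points along the fingers, x is the direction in which the jaws open and shut, and the axes are right-handed (so a half turn about z gives the same grasp; the last joint's range is limited). The gripper opens to 85 mm and grips with 20 to 120 N. Pads are 22 mm wide; open, the fingers measure 114 mm over their backs; the gripper's body (76 mm by 85 mm) begins 54 mm behind the grasp point. The pads swing forward as they close: fully open they stand 13 mm farther back than shut.
Start: joints at [1.569, 0.385, 0.008, 0, -1.194, -0.259], TCP at [0.161, 0.604, 0.231] pointing down, gripper open.
Joint ranges: [-3.14, 3.14], [-1.21, 2.06], [-1.07, 1.41], [-3.16, 2.05], [-2.99, -0.16], [-3.1, 3.1]. Speed limits (rad/s): [2.79, 2.79, 3.14, 3.14, 3.14, 3.14].

## Interface

Orientations are given as a rotation vector (axis times angle).
In Python, from plant import * gives the robot as it stands.
- The arm moves only by the tool apply_moves, never from a script. Its argument "rows" is one flat list of numbers, 7 for each row, row after row: the shift along the tool's x, y, z in cm, then the turn, a rotation vector about the tool's x, y, z in rad, then the opening, from 0 (shut) to 1 (fully open). In form: [x, y, z, wx, wy, wz, jaw, x, y, z, wx, wy, wz, jaw, ...]. A call has 1 to 5 rows; each row is the pose to reach, as a shift and turn from the pose commanded when the call began, along the tool's axes at that moment; what a row does not reach only later rows make up. A row lasts 1/12 s, in which the tool goes at most 41.7 mm and 7.16 degrees, less where a joint would pass 70% of its speed; a pose out of reach is approached as far as the arm can. A call with a gripper value outside its range is refused whole. The fingers move at their own pace and stop on an object; "grip_force" is the grip in N (left out, the last holds). Time passes only in rows, so rows that repeat a pose let the fingers close. It gives the time, the measured TCP pose, the force and the opening at its end, in the units of the state.
- state(): the state, without advancing time (a new reading comes with each control period).
- camera(name): name is "scene" or "top" or "wrist"; returns a dict with "color" (480x640x3 uint8, blue, green, red), "mtx" (3x3 intrinsics, pixels), "distortion" ([k1, k2, p1, p2, k3] as OpenCV has them; the pictures are not rectified), "extrinsics" (4x4, takes a point from camera to world coordinates). Camera axes: x right, y down, z forward; pixel columns grow to the right and rows downward; lengths in m; the calibration is good to about 2 mm. A picture is of the moment at which its call begins. There is no depth.
- close_job(): hands the job in, once; it reports no verdict.
The state is a dict: "time_s": time; "q": joint angles; "dq": joint speeds; "joint_torque": joint torques, N m; "tcp_pos": TCP position; "eef_rot": TCP orientation; "contact_force": force on the tool from outside, world axes, zero at the start; "ft_torque": the same for the moment, N m; "grip_width": opening from 0.0 (shut) to 1.0 (fully open).
Only numpy, scipy, OpenCV 4.12 (cv2) and the standard library are available. Lean on these libraries where they do the work, as an engineer would, in place of code of your own. Each camera call takes 0.05 s, during which the arm holds its last target.

## Task

The pressure cooker has come off the hob; make it ready for its lid to be lifted off, in the safe order and by pushing lightly with closed fingertips only. First push the valve pointer on the lid round anticlockwise to the three steam strokes, as far as it goes; then push the grey lock slide on the lid handle outward, away from the lid, as far as it goes; then push the lid handle round anticlockwise, away from you, to its stop, so that it no longer lies over the pot handle. Do not grip or lift anything, do not shove or swing the cooker about on its cork trivet, and leave the other things on the worktop alone.

Things in the scene. Friction and masses are not known exactly. Their poses are not given: they have to be found in the camera images.
- cooker: Steel pressure cooker, loose, about 3.5 kg; it slides if shoved, and swings round if a handle's end is pushed with over some 6 N. Origin: centre of the pot's underside, 8 mm above the worktop; z up, -y along the black pot handle (to the robot's right, slanting towards it). Every height below is above this origin. Pot 206 mm across, rim 118 mm high, covered by the lid. On the +y side a small loop handle reaches 149 mm from the axis, 107 mm high.
- trivet: Cork disc under the cooker, 196 mm across, 8 mm thick, fixed to the worktop; origin at the centre of its underside.
- pot_handle (a point): Top of the black pot handle on its centre line, 205 mm from the pot's axis, 115 mm high. 24 to 27 mm wide, it reaches from 92 to 266 mm from the axis, its top at most 116 mm high. It belongs to the pot and lies right under the lid handle: when pushing the lid handle keep the fingertips above 122 mm, or they push the pot. Axes of the cooker.
- cooker_valve (a joint): Turn of the valve pointer about the lid's axis, rad: 0 at the double dot, 0.6 at the single dot, 2.09 at the three steam strokes, where it meets its stop. Grows anticlockwise seen from above. At 0 the pointer points 125 degrees anticlockwise from the lid's +x axis. Friction 0.05 N m (about 1.2 N near its end); stays where it is left.
- pointer_tip (a point): Free end of the valve pointer: one black arm 12 mm wide, 156.5 to 177.5 mm high, from a round hub (radius 18 mm, 178.5 mm high) to 59 mm from the axis. The point is on its centre line at mid height (167 mm); x points outward along the arm. Under and beside it is only the smooth lid.
- lid_centre (a point): Lid's top at its centre, 148 mm high, on the common axis of pot, lid and pointer; axes of the lid: -y along the lid handle, z up. The lid is 217 mm across, a low steel dome: 148 mm high inside radius 40 mm, 145 mm at 66 mm, 129 mm at the edge. A steel pin at x 62, y 30 mm reaches 151 mm.
- steam_mark (a point): The three wavy black strokes on the lid, 71 mm from its centre, where the pointer must point: on the robot's side of the lid, 25 degrees clockwise (seen from above) of the lid handle. Turns with the lid.
- cooker_lock (a joint): Travel of the grey lock slide outward along the lid handle, m: 0 locked, 0.014 fully back (stop); grows away from the lid's centre. Friction 2 N; stays where it is left. A steel bolt on it stands between two lugs of the pot and really bars the lid from turning; it clears them after 0.010.
- lock_slide (a point): Middle of the top of the grey thumb block on the lid handle, 173 mm high, 151 mm from the lid's axis when locked; axes of the lid. The block is 19 mm wide, 16 mm long (along the handle) and stands 15 mm above the handle's top; its foot, 5 mm high, reaches 15 mm each way along the handle. Its inner face, to push on, looks at the lid's centre with free room before it.
- cooker_lid (a joint): Turn of the lid with its handle about the pot's axis, rad: 0 shut (lid handle right above the pot handle), 0.42 open (stop). Grows anticlockwise seen from above: the handle, at the robot's right, swings away from the robot. Friction 0.3 N m (about 1.5 N at the point lid_handle); stays where it is left.
- lid_handle (a point): Top of the black lid handle on its centre line, 158 mm high, 205 mm from the lid's axis. The handle is 28 to 32 mm wide (30 mm from here outward) and 26 mm tall (132 to 158 mm high), and reaches from 112 to 271 mm from the axis. Axes of the lid: -y outward along the handle, -x towards the robot's side, the face to push on.
- salt: Bystander: salt shaker with grey top, 44 mm across, 90 mm tall, loose, origin at its underside.
- spice_jar: Bystander: glass spice jar with red cap, 45 mm across, 106 mm tall, loose, origin at its underside.
- bowl: Bystander: white bowl, 170 mm across, 75 mm tall, loose, origin at its underside.
- garlic: Bystander: garlic bulb, 56 mm, loose, origin at its underside.
- spoon: Bystander: teaspoon, 134 mm long, lying loose, origin at its underside.
- lemon: Bystander: lemon, 83 x 58 mm, lying loose on the wooden board, origin at its underside.

How it is judged:
By the outcome, as a careful person would: the job done as asked, in the order asked, and still so for the second after the job is handed in, with the robot touching nothing.
It also fails if it takes over 58 s, if anything falls off the work surface, if the arm or the gripper's body presses on something with over 40 N, if the wrist force passes 120 N, or if a joint passes its speed limit or range.

## Working session

There is one attempt and no reset: what is moved stays moved. The work goes in short steps, Python scripts to look and compute and a tool call to move; the robot and the scene stay as the last step left them, time stands still between calls to the robot, and variables do not carry over. Pictures are saved under pics/ and viewed, and the job is handed in when it is done.

Besides the shell and the picture viewer there is one more tool, called as name(argument=value, ...) on one line, values as JSON. apply_moves: Moves the arm, as the interface text tells. Its arguments: {"type":"object","properties":{"rows":{"type":"array","items":{"type":"number"}},"grip_force":{"type":"number"}},"required":["rows"]}

```bash
ls; mkdir -p pics; python3 - <<'E'
from plant import *
import cv2,numpy as np
s=state();print(s)
for n in("scene","top","wrist"):
    c=camera(n);cv2.imwrite(f"pics/{n}0.png",c["color"]);print(n,np.round(c["mtx"],1).tolist(),np.round(c["distortion"],4),np.round(c["extrinsics"],3).tolist())
E
```

```text
pics
{'time_s': 0.0, 'q': array([ 1.56861201e+00,  3.85522710e-01,  6.61208346e-03, -4.95662004e-04,
       -1.19400782e+00, -2.58582701e-01]), 'dq': array([-1.47260332e-03, -1.40938205e-04, -9.18974858e-05, -1.51627261e-03,
        2.03286485e-03, -3.06931822e-05]), 'joint_torque': array([ 9.55571886e-04, -3.92285156e+01,  1.88407874e+01,  4.18619201e+00,
       -4.53966932e-03, -5.09730071e-06]), 'tcp_pos': array([0.16098095, 0.60329671, 0.23023714]), 'eef_rot': array([ 1.91252665e+00, -2.49026242e+00,  2.19583421e-03]), 'contact_force': array([0.06565454, 0.40127967, 0.88031312]), 'ft_torque': array([-0.01766043,  0.00287317, -0.00137623]), 'grip_width': 0.9983705290632594}
scene [[499.3, 0.0, 320.0], [0.0, 499.3, 243.6], [0.0, 0.0, 1.0]] [-0.0326  0.      0.      0.      0.    ] [[0.795, -0.44, 0.418, -0.059], [-0.607, -0.575, 0.549, -0.737], [-0.001, -0.69, -0.724, 1.112], [0.0, 0.0, 0.0, 1.0]]
top [[608.8, 0.0, 323.0], [0.0, 608.8, 235.7], [0.0, 0.0, 1.0]] [-0.1809  0.      0.      0.      0.    ] [[-0.026, -0.996, 0.083, 0.316], [-1.0, 0.025, -0.01, -0.006], [0.008, -0.083, -0.997, 2.303], [0.0, 0.0, 0.0, 1.0]]
wrist [[424.5, 0.0, 315.0], [0.0, 424.5, 241.5], [0.0, 0.0, 1.0]] [-0.0407  0.      0.      0.      0.    ] [[-0.258, -0.913, -0.314, 0.242], [-0.966, 0.245, 0.082, 0.581], [0.002, 0.325, -0.946, 0.372], [0.0, 0.0, 0.0, 1.0]]
```

View pics/scene0.png

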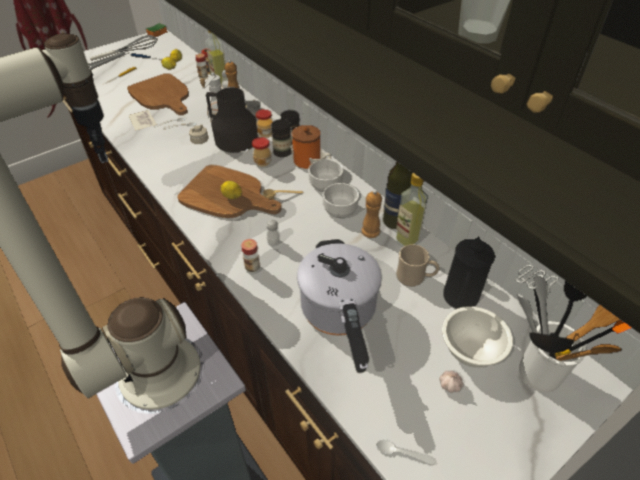

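View pics/top0.png

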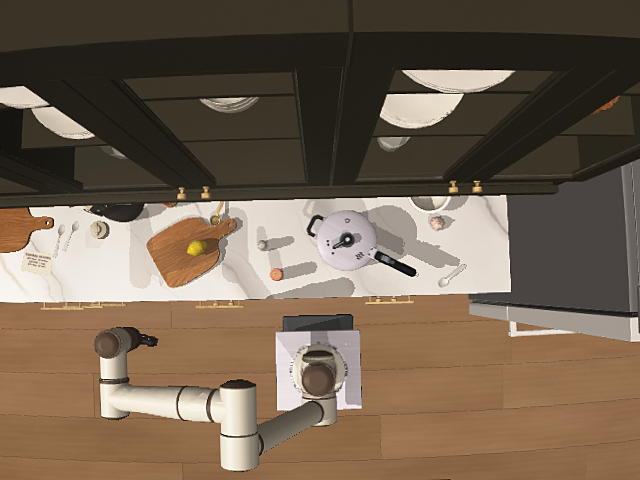

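The cooker is at about (345,240) in top and (340,285) in scene. The lid handle points right and towards the robot. I'll zoom in.

```bash
python3 - <<'E'
import cv2
a=cv2.imread("pics/top0.png")[195:295,290:430];cv2.imwrite("pics/t0z.png",cv2.resize(a,None,fx=5.6,fy=5.6,interpolation=cv2.INTER_CUBIC))
a=cv2.imread("pics/scene0.png")[230:380,280:400];cv2.imwrite("pics/s0z.png",cv2.resize(a,None,fx=4,fy=4,interpolation=cv2.INTER_CUBIC))
E
```

```text
(no output)
```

View pics/t0z.png

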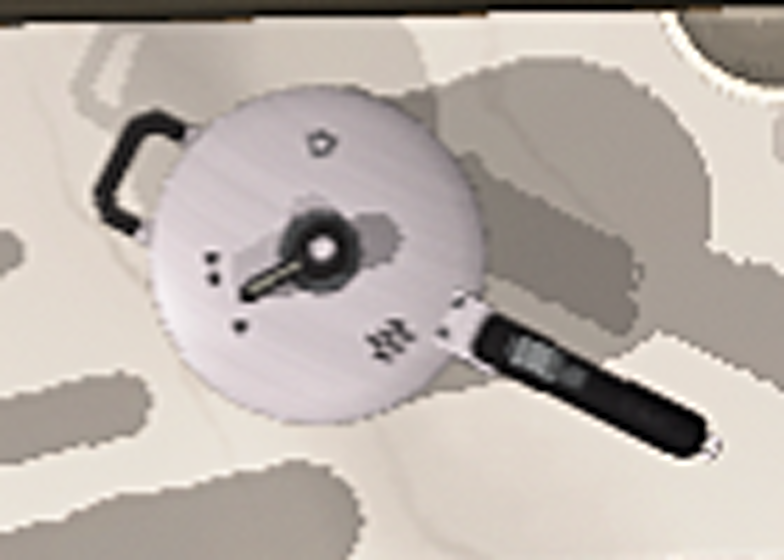

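View pics/s0z.png

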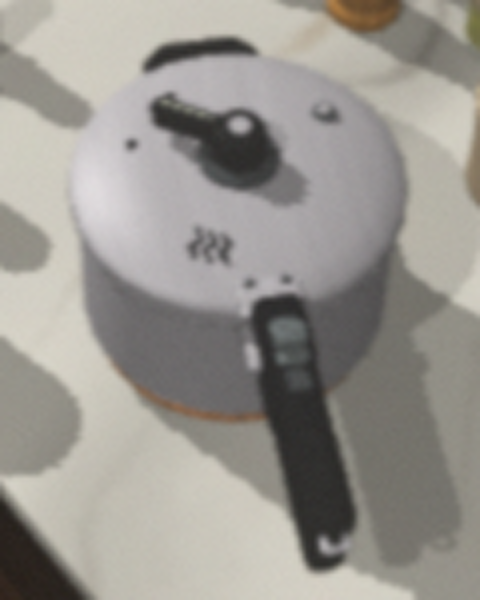

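```bash
cat > h.py <<'E'
import cv2,numpy as np
from scipy.optimize import least_squares
from scipy.spatial.transform import Rotation as R
def proj(c,P):
    T=np.linalg.inv(c["extrinsics"]);r,_=cv2.Rodrigues(T[:3,:3])
    return cv2.projectPoints(np.array(P,float).reshape(-1,3),r,T[:3,3],c["mtx"],np.array(c["distortion"],float))[0].reshape(-1,2)
E
cat > fit.py <<'E'
from plant import *; from h import *
cs={n:camera(n) for n in("top","scene")}
def lid(p):  # x,y,yaw,valve
    x,y,t,v=p; a=np.radians(125)+v
    L={"cap":(0,0,.180),"steam":(.071*np.cos(np.radians(-115)),.071*np.sin(np.radians(-115)),.1445),"pin":(.062,.030,.151),
       "tip":(.056*np.cos(a),.056*np.sin(a),.1775),"lock":(0,-.151,.173),"end":(0,-.271,.150)}
    c,s=np.cos(t),np.sin(t)
    return {k:(x+c*q[0]-s*q[1],y+s*q[0]+c*q[1],q[2]+.008) for k,q in L.items()}
ob={"top":{"cap":(322,247),"steam":(389,340),"pin":(320,143),"tip":(245,295),"lock":(535,352),"end":(706,442)},
 "scene":{"cap":(240,122),"steam":(211,246),"pin":(326,110),"tip":(155,103),"lock":(289,330),"end":(328,568)}}
sc={"top":(5.6,290,195),"scene":(4,280,230)}
def res(p,full=False):
    L=lid(p);o=[]
    for n in ob:
        s,a,b=sc[n]
        for k,(u,v) in ob[n].items(): o.append(proj(cs[n],L[k])[0]-[u/s-.0+a,v/s+b])
    return np.array(o) if full else np.array(o).ravel()
f=least_squares(res,[.55,-.05,-.5,.3],loss="soft_l1");print(f.x);print(np.round(res(f.x,True),1))
for k,v in lid(f.x).items():print(k,np.round(v,3))
E
python3 fit.py
```

```text
[ 0.47739626 -0.11441195 -0.49655819  0.42842696]
[[ 0.6 -0. ]
 [ 0.5 -0.1]
 [ 0.8 -0.2]
 [ 0.8  0.1]
 [ 0.9  0.9]
 [-0.2  0.5]
 [-0.1  0.3]
 [-0.5  0. ]
 [-0.3 -0.6]
 [ 0.1 -0.4]
 [-0.3 -0.7]
 [ 0.5 -8.9]]
cap [ 0.477 -0.114  0.188]
steam [ 0.42  -0.157  0.152]
pin [ 0.546 -0.118  0.159]
tip [ 0.448 -0.066  0.186]
lock [ 0.405 -0.247  0.181]
end [ 0.348 -0.353  0.158]
```

```bash
cat >> h.py <<'E'
def go(s,x,y,z,yaw,n=1):
    """print rows (tool frame of measured pose) to world target, tool down, tool-x at yaw deg"""
    R0=R.from_rotvec(s["eef_rot"]); a=np.radians(yaw)
    Rt=R.from_matrix(np.array([[np.cos(a),np.sin(a),0],[np.sin(a),-np.cos(a),0],[0,0,-1]]))
    d=R0.inv().apply(np.array([x,y,z])-s["tcp_pos"])*100; w=(R0.inv()*Rt).as_rotvec()
    print(np.round(d,2),np.round(w,3))
def rd(s):
    X=R.from_rotvec(s["eef_rot"]).as_matrix()
    print(round(s["time_s"],2),"tcp",np.round(s["tcp_pos"],4),"yaw",round(np.degrees(np.arctan2(X[1,0],X[0,0])),1),"F",np.round(s["contact_force"],2),"g",round(s["grip_width"],2))
E
python3 - <<'E'
from plant import *; from h import *
s=state();rd(s);go(s,.480,-.057,.235,211)
E
```

```text
0.25 tcp [0.1611 0.6036 0.2308] yaw -104.9 F [0.52 0.76 0.52] g 1.0
[ 55.6  -47.85  -0.36] [-0.    -0.001  0.769]
```

apply_moves(rows=[15,-13,-3,0,0,0.2,0,15,-13,-3,0,0,0.4,0,15,-13,-3,0,0,0.4,0,15,-13,-3,0,0,0.4,0,15,-13,-3,0,0,0.4,0], grip_force=20)

```text
time_s: 0.67
tcp_pos: [0.2486, 0.4229, 0.2617]
eef_rot: [1.379, -2.823, 0.0]
contact_force: [0.6, -0.1, -0.4]
grip_width: 0.299
```

```bash
python3 - <<'E'
from plant import *; from h import *
s=state();rd(s);print(s["q"]);go(s,.480,-.057,.235,211)
E
```

```text
0.67 tcp [0.2486 0.4229 0.2617] yaw -127.9 F [ 0.63 -0.1  -0.45] g 0.3
[ 1.37107405e+00  1.31482306e-01 -2.60708906e-01  6.78257612e-06
 -1.17875593e+00 -4.62231809e-01]
[ 23.63 -47.74   2.68] [-0.    -0.     0.368]
```

apply_moves(rows=[23.6,-47.7,0,0,0,0.37,0,23.6,-47.7,0,0,0,0.37,0,23.6,-47.7,0,0,0,0.37,0,23.6,-47.7,0,0,0,0.37,0,23.6,-47.7,0,0,0,0.37,0])

```text
time_s: 1.08
tcp_pos: [0.339, 0.2359, 0.2616]
eef_rot: [-0.839, 3.027, 0.001]
contact_force: [0.1, 0.1, 0.2]
grip_width: 0.001
```

```bash
python3 - <<'E'
from plant import *; from h import *
s=state();rd(s);print(s["q"]);go(s,.480,-.057,.235,211)
E
```

```text
1.08 tcp [0.339  0.2359 0.2616] yaw -149.0 F [0.06 0.06 0.24] g 0.0
[ 1.00527353e+00 -1.27134937e-02 -4.17604517e-01 -1.14060402e-05
 -1.16498006e+00 -4.64631139e-01]
[  2.98 -32.37   2.64] [ 0.     0.001 -0.   ]
```

apply_moves(rows=[3,-32.4,0,0,0,0,0,3,-32.4,0,0,0,0,0,3,-32.4,0,0,0,0,0,3,-32.4,0,0,0,0,0,3,-32.4,0,0,0,0,0])

```text
time_s: 1.5
tcp_pos: [0.4292, 0.048, 0.2617]
eef_rot: [-0.838, 3.026, 0.001]
contact_force: [1.7, 0.7, -0.9]
grip_width: 0.003
```

apply_moves(rows=[1,-11.6,0,0,0,0,0,1,-11.6,0,0,0,0,0,1,-11.6,0,0,0,0,0,1,-11.6,0,0,0,0,0,1,-11.6,0,0,0,0,0])

```text
time_s: 1.92
tcp_pos: [0.4801, -0.0561, 0.2607]
eef_rot: [0.831, -3.028, -0.0]
contact_force: [0.4, 0.5, 0.3]
grip_width: -0.004
```

```bash
python3 - <<'E'
from plant import *; from h import *
s=state();rd(s);print(s["q"]);go(s,.480,-.057,.170,211)
for n in("scene","top","wrist"):
    c=camera(n);cv2.imwrite(f"pics/{n}1.png",c["color"])
a=cv2.imread("pics/scene1.png")[180:380,240:440];cv2.imwrite("pics/s1z.png",cv2.resize(a,None,fx=3,fy=3))
E
```

```text
1.92 tcp [ 0.4801 -0.0561  0.2607] yaw -149.3 F [0.43 0.5  0.34] g -0.0
[ 2.20380587e-01  1.19952833e-01 -2.76820158e-01 -2.67925740e-04
 -1.17531637e+00  3.15658511e-01]
[ 0.04 -0.07  9.07] [ 0.001 -0.001 -0.005]
```

View pics/wrist1.png

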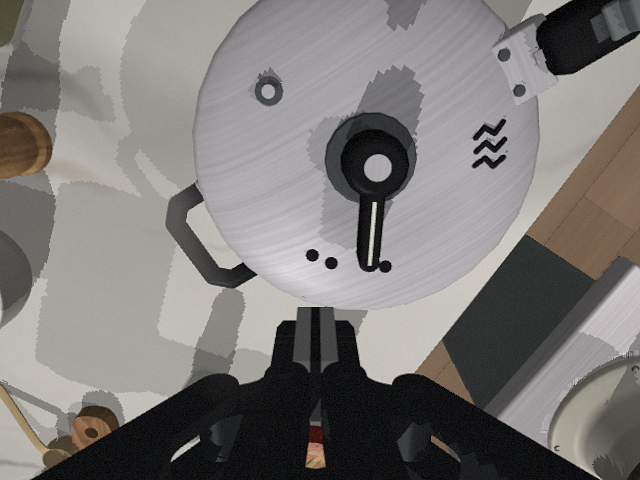

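View pics/s1z.png

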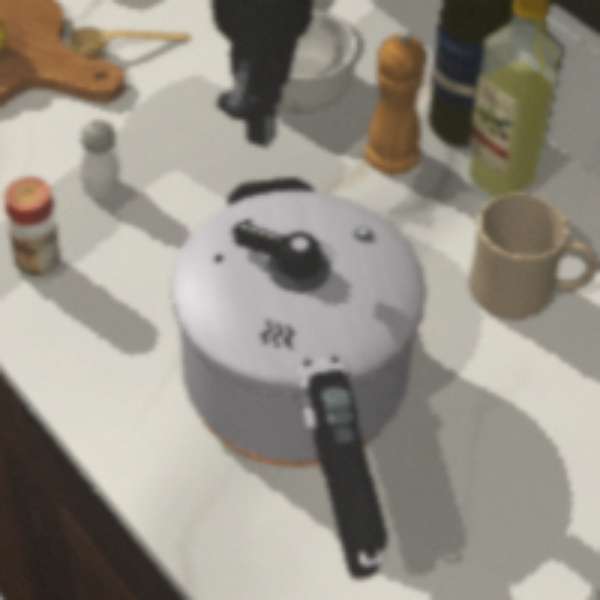

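```bash
sed -e 's/^cs=.*/cs={n:camera(n) for n in("top","scene","wrist")}/' -e 's/^sc=.*/ob["wrist"]={"cap":(378,168),"steam":(490,145),"pin":(268,91),"tip":(370,266)}\nfor n in ("top","scene"): ob[n].pop("end")\nsc={"top":(5.6,290,195),"scene":(4,280,230),"wrist":(1,0,0)}/' fit.py > fit2.py; python3 fit2.py
```

```text
[ 0.47794717 -0.11312861 -0.48357093  0.38933846]
[[ 0.2 -0.2]
 [ 0.3 -0.4]
 [ 0.2 -0.3]
 [ 0.2 -0.4]
 [ 0.8  0.3]
 [-0.2 -0.1]
 [-0.3 -0.3]
 [-0.7 -1.2]
 [ 0.2 -1.2]
 [ 0.3 -1.3]
 [ 0.1 -0.3]
 [ 0.7  0.2]
 [-0.5 -0.6]
 [ 0.2  2.1]]
cap [ 0.478 -0.113  0.188]
steam [ 0.421 -0.156  0.152]
pin [ 0.547 -0.115  0.159]
tip [ 0.45  -0.064  0.186]
lock [ 0.408 -0.247  0.181]
end [ 0.352 -0.353  0.158]
```

apply_moves(rows=[0,0,4,0,0,0,0,0,0,7,0,0,0,0,0,0,8.5,0,0,0,0,0,0,9.0,0,0,0,0,0,0,9.0,0,0,0,0])

```text
time_s: 2.63
tcp_pos: [0.4794, -0.054, 0.1705]
eef_rot: [0.84, -3.025, 0.0]
contact_force: [-0.2, 0.1, 0.4]
grip_width: -0.003
```

```bash
cat > arc.py <<'E'
from plant import *; from h import *
import sys
# arc.py th0 step off n : rows for tool sweeping about hub
s=state();rd(s)
C=np.array([.478,-.113])
d=s["tcp_pos"][:2]-C;print("r",np.hypot(*d),"ang",np.degrees(np.arctan2(d[1],d[0]))%360)
th0,st,off,n=map(float,sys.argv[1:5])
for i in range(int(n)):
    th=np.radians(th0+st*i);u=np.array([np.cos(th),np.sin(th)]);t=np.array([-u[1],u[0]])
    p=C+.047*u-off*t
    go(s,p[0],p[1],.170,np.degrees(th)+90)
E
python3 arc.py 119.6 5 0.021 5
```

```text
2.63 tcp [ 0.4794 -0.054   0.1705] yaw -149.0 F [-0.18  0.12  0.42] g -0.0
r 0.0589971182692796 ang 88.62259795508926
[ 0.95 -0.33  0.05] [ 0.001 -0.002  0.025]
[ 1.36 -0.16  0.05] [ 0.001 -0.002 -0.062]
[ 1.79 -0.02  0.06] [ 0.001 -0.002 -0.15 ]
[2.22 0.08 0.06] [ 0.001 -0.002 -0.237]
[2.67 0.14 0.06] [ 0.001 -0.002 -0.324]
```

apply_moves(rows=[0.5,-0.3,0,0,0,0,0,0.95,-0.33,0,0,0,0,0,1.36,-0.16,0,0,0,-0.06,0,1.8,0,0,0,0,-0.15,0,2.2,0.1,0,0,0,-0.24,0])

```text
time_s: 3.05
tcp_pos: [0.4615, -0.0651, 0.173]
eef_rot: [-1.199, 2.899, -0.002]
contact_force: [1.0, 0.5, -0.3]
grip_width: 0.004
```

```bash
python3 arc.py 134.6 5 0.021 6
```

```text
3.05 tcp [ 0.4615 -0.0651  0.173 ] yaw -135.1 F [ 0.98  0.53 -0.35] g 0.0
r 0.050688267743587055 ang 108.96479962007305
[0.09 0.13 0.3 ] [-0.003  0.004  0.006]
[0.51 0.3  0.3 ] [-0.003  0.004 -0.081]
[0.94 0.43 0.3 ] [-0.003  0.004 -0.169]
[1.38 0.52 0.29] [-0.003  0.003 -0.256]
[1.82 0.58 0.29] [-0.003  0.003 -0.343]
[2.27 0.59 0.29] [-0.004  0.003 -0.43 ]
```

apply_moves(rows=[0.5,0.25,0.1,0,0,-0.08,0,0.95,0.4,0.1,0,0,-0.17,0,1.4,0.5,0.1,0,0,-0.26,0,1.8,0.55,0.1,0,0,-0.34,0,2.25,0.58,0.1,0,0,-0.43,0])

```text
time_s: 3.47
tcp_pos: [0.4416, -0.0768, 0.1721]
eef_rot: [-1.79, 2.576, -0.003]
contact_force: [1.4, -0.1, -0.4]
grip_width: -0.003
```

```bash
python3 arc.py 164.6 5 0.021 5; python3 - <<'E'
from plant import *; from h import *
c=camera("wrist");cv2.imwrite("pics/w2.png",c["color"]);rd(state())
E
```

```text
3.47 tcp [ 0.4416 -0.0768  0.1721] yaw -110.4 F [ 1.37 -0.1  -0.41] g -0.0
r 0.051354362970447806 ang 135.10789509496632
[0.45 0.19 0.21] [-0.005  0.002 -0.088]
[0.88 0.32 0.21] [-0.005  0.002 -0.175]
[1.32 0.41 0.21] [-0.005  0.002 -0.262]
[1.76 0.46 0.2 ] [-0.005  0.002 -0.35 ]
[2.21 0.47 0.2 ] [-0.005  0.002 -0.437]
3.52 tcp [ 0.4408 -0.0771  0.172 ] yaw -110.3 F [ 0.08 -0.27 -0.33] g -0.0
```

View pics/w2.png

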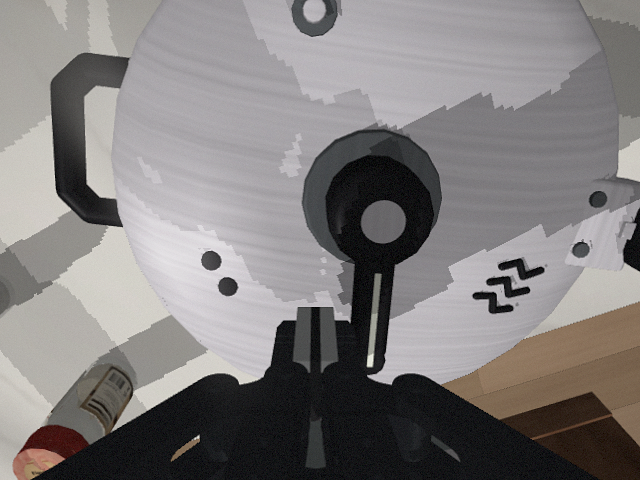

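The fingertips at (317,330) are pushing the pointer's clockwise face. The pointer runs from (375,220) to (368,370), and the steam strokes lie ahead at (508,285).

apply_moves(rows=[0.45,0.15,0.1,0,0,-0.09,0,0.9,0.3,0.15,0,0,-0.17,0,1.3,0.4,0.15,0,0,-0.26,0,1.75,0.45,0.15,0,0,-0.35,0,2.2,0.47,0.15,0,0,-0.44,0])

```text
time_s: 3.93
tcp_pos: [0.4292, -0.0957, 0.1702]
eef_rot: [-2.308, 2.127, -0.004]
contact_force: [0.2, 0.9, -0.1]
grip_width: -0.001
```

```bash
python3 arc.py 189.6 5 0.021 6
```

```text
3.93 tcp [ 0.4292 -0.0957  0.1702] yaw -85.3 F [ 0.17  0.85 -0.05] g -0.0
r 0.05182837104372557 ang 160.4751748559008
[0.44 0.14 0.02] [-0.004  0.    -0.086]
[0.87 0.26 0.02] [-0.004 -0.    -0.173]
[1.31 0.36 0.02] [-0.004 -0.    -0.26 ]
[1.75 0.41 0.02] [-0.004 -0.    -0.348]
[2.2  0.42 0.02] [-0.004 -0.    -0.435]
[2.65 0.39 0.02] [-0.004 -0.001 -0.522]
```

apply_moves(rows=[0.45,0.14,0,0,0,-0.09,0,0.87,0.26,0,0,0,-0.17,0,1.3,0.36,0,0,0,-0.26,0,1.75,0.41,0,0,0,-0.35,0,2.2,0.42,0,0,0,-0.43,0])

```text
time_s: 4.35
tcp_pos: [0.4265, -0.1181, 0.1701]
eef_rot: [-2.709, 1.586, -0.004]
contact_force: [0.6, 1.7, 1.0]
grip_width: -0.002
```

```bash
python3 arc.py 211 2 0.021 6;python3 - <<'E'
from plant import *; from h import *
c=camera("wrist");cv2.imwrite("pics/w3.png",c["color"]);rd(state())
E
```

```text
4.35 tcp [ 0.4265 -0.1181  0.1701] yaw -60.7 F [0.56 1.68 1.02] g -0.0
r 0.05175905659735968 ang 185.59925133213247
[0.12 0.02 0.01] [-0.003 -0.001 -0.03 ]
[0.29 0.09 0.01] [-0.003 -0.001 -0.064]
[0.46 0.15 0.01] [-0.003 -0.001 -0.099]
[0.63 0.2  0.01] [-0.003 -0.001 -0.134]
[0.8  0.25 0.01] [-0.003 -0.001 -0.169]
[0.98 0.29 0.01] [-0.003 -0.001 -0.204]
4.4 tcp [ 0.4265 -0.1185  0.17  ] yaw -60.6 F [ 0.54 -0.72 -0.31] g -0.0
```

View pics/w3.png

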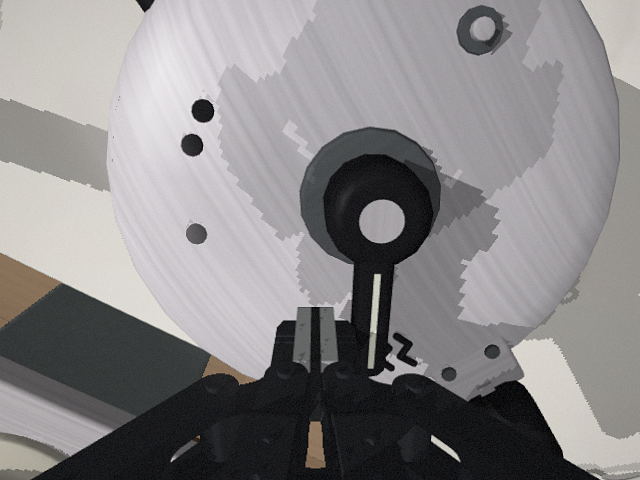

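The pointer, with its tip at (370,370), is just short of the strokes at (400,350). I'll take small steps from here.

apply_moves(rows=[0.12,0.02,0,0,0,-0.03,0,0.25,0.07,0,0,0,-0.055,0,0.38,0.12,0,0,0,-0.08,0,0.38,0.12,0,0,0,-0.08,0])

```text
time_s: 4.73
tcp_pos: [0.427, -0.1219, 0.1697]
eef_rot: [-2.768, 1.484, -0.002]
contact_force: [-0.8, -0.5, -0.4]
grip_width: -0.002
```

apply_moves(rows=[0.1,0.02,0,0,0,-0.02,0,0.2,0.04,0,0,0,-0.04,0,0.2,0.04,0,0,0,-0.04,0])

```text
time_s: 4.98
tcp_pos: [0.4275, -0.1238, 0.169]
eef_rot: [-2.8, 1.425, -0.0]
contact_force: [-0.3, 0.4, 0.2]
grip_width: 0.002
```

```bash
python3 arc.py 217 2 0.021 3;python3 - <<'E'
from plant import *; from h import *
c=camera("wrist");cv2.imwrite("pics/w4.png",c["color"]);rd(state())
E
```

```text
4.98 tcp [ 0.4275 -0.1238  0.169 ] yaw -54.0 F [-0.27  0.43  0.21] g 0.0
r 0.051596004611238866 ang 192.05926111381538
[ 0.08  0.02 -0.1 ] [-0.    -0.    -0.017]
[ 0.24  0.09 -0.1 ] [-0.    -0.    -0.052]
[ 0.41  0.15 -0.1 ] [-0.    -0.    -0.086]
5.03 tcp [ 0.4275 -0.1238  0.169 ] yaw -54.0 F [-0.6   0.03 -0.26] g 0.0
```

View pics/w4.png

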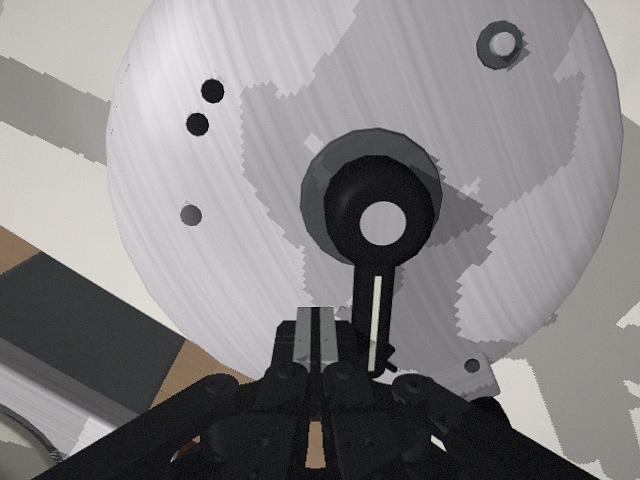

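apply_moves(rows=[0.1,0.03,-0.1,0,0,-0.02,0,0.15,0.05,-0.1,0,0,-0.03,0,0.15,0.05,-0.1,0,0,-0.03,0])

```text
time_s: 5.28
tcp_pos: [0.4279, -0.1253, 0.1697]
eef_rot: [2.821, -1.382, -0.001]
contact_force: [-1.6, 0.7, -0.4]
grip_width: -0.002
```

apply_moves(rows=[0.07,0.02,0,0,0,-0.01,0,0.12,0.03,0,0,0,-0.02,0,0.12,0.03,0,0,0,-0.02,0])

```text
time_s: 5.53
tcp_pos: [0.428, -0.1261, 0.1697]
eef_rot: [-2.835, 1.354, 0.002]
contact_force: [-2.4, 3.0, 0.8]
grip_width: 0.006
```

```bash
python3 arc.py 219 2 0.021 3;python3 - <<'E'
from plant import *; from h import *
for i in range(3): c=camera("wrist");rd(state())
cv2.imwrite("pics/w5.png",c["color"]);
E
```

```text
5.53 tcp [ 0.428  -0.1261  0.1697] yaw -51.1 F [-2.42  2.99  0.82] g 0.01
r 0.05166615960442155 ang 194.70947609306774
[ 0.03 -0.01 -0.03] [ 0.001  0.001 -0.001]
[ 0.19  0.06 -0.03] [ 0.001  0.001 -0.036]
[ 0.36  0.13 -0.03] [ 0.001  0.001 -0.071]
5.58 tcp [ 0.428  -0.1261  0.1697] yaw -51.1 F [-2.64  3.6   1.73] g -0.0
5.63 tcp [ 0.428  -0.1261  0.1697] yaw -51.1 F [-2.51  3.41  2.92] g -0.0
5.68 tcp [ 0.4281 -0.1261  0.1697] yaw -51.1 F [-2.58  3.96  2.3 ] g -0.0
```

View pics/w5.png

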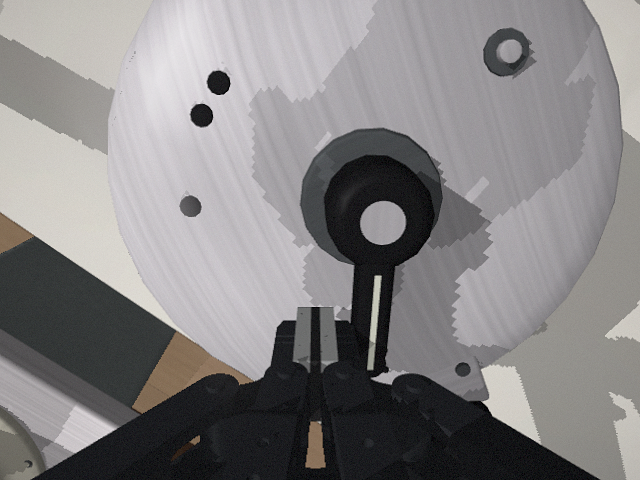

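The force holds at 4.5 N against the push, so the pointer is at its stop. Backing off and rising.

apply_moves(rows=[-1,0,0,0,0,0,0,-1.2,0,-1,0,0,0,0,-1.5,0,-4,0,0,0,0,-1.5,0,-7,0,0,0,0,-1.5,0,-7,0,0,0,0])

```text
time_s: 6.1
tcp_pos: [0.423, -0.115, 0.246]
eef_rot: [-2.832, 1.35, -0.021]
contact_force: [0.2, 0.5, 0.4]
grip_width: 0.0
```

```bash
python3 - <<'E'
from plant import *; from h import *
rd(state())
for n in("scene","wrist"):
    c=camera(n);cv2.imwrite(f"pics/{n}6.png",c["color"])
a=cv2.imread("pics/scene6.png")[230:380,280:400];cv2.imwrite("pics/s6z.png",cv2.resize(a,None,fx=4,fy=4,interpolation=cv2.INTER_CUBIC))
E
```

```text
6.1 tcp [ 0.423 -0.115  0.246] yaw -51.0 F [0.2  0.54 0.35] g 0.0
```

View pics/wrist6.png

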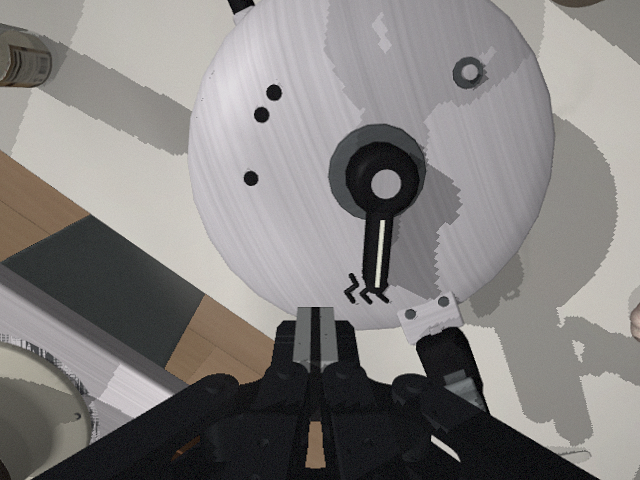

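View pics/s6z.png

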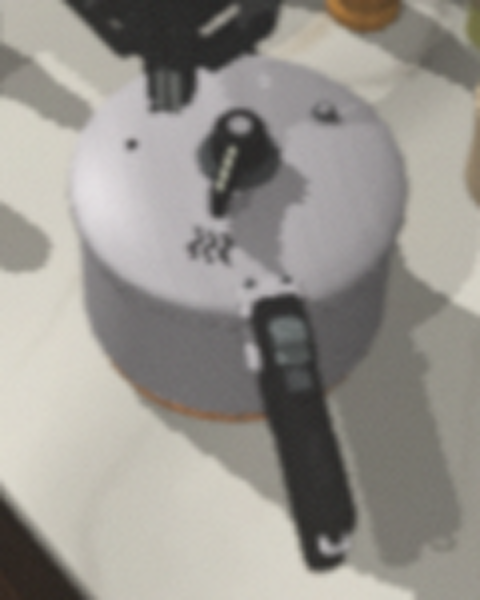

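```bash
python3 - <<'E'
src=open("fit.py").read().split("ob=")[0].replace('("top","scene")','("wrist",)')
open("fit6.py","w").write(src+'''
ob={"wrist":{"cap":(386,184),"steam":(367,288),"pin":(470,72),"tip":(376,286)}}
dots=[(274,93),(262,115),(251,178)]
def res(p,full=False):
    L=lid(p);o=[proj(cs["wrist"],L[k])[0]-np.array(u) for k,u in ob["wrist"].items()]
    return np.array(o) if full else np.array(o).ravel()
f=least_squares(res,[.478,-.113,-.484,2.09]);print(f.x);print(np.round(res(f.x,True),1))
x,y,t,v=f.x
T=cs["wrist"]["extrinsics"]
for d in dots+[(352,290),(383,295)]:
    u=cv2.undistortPoints(np.array([[d]],float),cs["wrist"]["mtx"],np.array(cs["wrist"]["distortion"]))[0,0]
    r=T[:3,:3]@[u[0],u[1],1]; P=T[:3,3]+r*(.1525-T[2,3])/r[2]; e=P[:2]-[x,y]
    print(d,"r",np.hypot(*e),"lid ang",(np.degrees(np.arctan2(e[1],e[0])-t))%360)
''')
E
python3 fit6.py
```

```text
[ 0.47627741 -0.11198029 -0.48796308  2.10122191]
[[-0.7 -1. ]
 [-1.4  1.5]
 [ 2.1 -3.5]
 [-0.1  4.4]]
(274, 93) r 0.06694390692973012 lid ang 120.13714529631794
(262, 115) r 0.06690101322105682 lid ang 131.0762344731393
(251, 178) r 0.06762701614863388 lid ang 160.29666934423253
(352, 290) r 0.07205462518638162 lid ang 238.5250044576349
(383, 295) r 0.07509439787074515 lid ang 253.1874704028143
```

```bash
cat > lk.py <<'E'
from plant import *; from h import *
import sys
s=state();rd(s);a=np.radians(-117.85);u=np.array([np.cos(a),np.sin(a)]);C=np.array([.4775,-.113]);d=s["tcp_pos"][:2]-C
print("r",round(d@u,4),"lat",round(d@[-u[1],u[0]],4),"q6",s["q"][5])
p=C+float(sys.argv[1])*u
go(s,p[0],p[1],float(sys.argv[2]),-117.85)
E
python3 lk.py .1165 .24
```

```text
6.25 tcp [ 0.4191 -0.1145  0.2399] yaw -51.1 F [ 0.55 -0.4  -0.96] g 0.0
r 0.0286 lat -0.051 q6 2.139965747992156
[ 8.15  6.07 -0.01] [-0.002 -0.     1.165]
```

apply_moves(rows=[2,1.5,0,0,0,0.12,0,4,3,0,0,0,0.24,0,6,4.5,0,0,0,0.36,0,8.1,6,0,0,0,0.48,0,8.1,6,0,0,0,0.6,0])

```text
time_s: 6.67
tcp_pos: [0.4229, -0.2181, 0.2381]
eef_rot: [2.296, -2.141, -0.003]
contact_force: [0.5, -0.1, 0.1]
grip_width: 0.003
```

apply_moves(rows=[0,0,0,0,0,0.12,0,0,0,0,0,0,0.24,0,0,0,0,0,0,0.36,0,0,0,0,0,0,0.48,0,0,0,0,0,0,0.57,0])

```text
time_s: 7.08
tcp_pos: [0.4226, -0.2153, 0.2383]
eef_rot: [1.606, -2.697, -0.002]
contact_force: [-0.0, -0.3, 0.1]
grip_width: -0.001
```

```bash
python3 lk.py .1165 .1745;  python3 - <<'E'
from plant import *; from h import *
rd(state())
for n in("wrist",):
    c=camera(n);cv2.imwrite(f"pics/{n}7.png",c["color"])
E
```

```text
7.08 tcp [ 0.4226 -0.2153  0.2383] yaw -118.5 F [-0.03 -0.34  0.1 ] g -0.0
r 0.1161 lat -0.0007 q6 1.2016991428478787
[ 0.03 -0.09  6.38] [ 0.002 -0.001 -0.011]
7.08 tcp [ 0.4226 -0.2153  0.2383] yaw -118.5 F [-0.03 -0.34  0.1 ] g -0.0
```

View pics/wrist7.png

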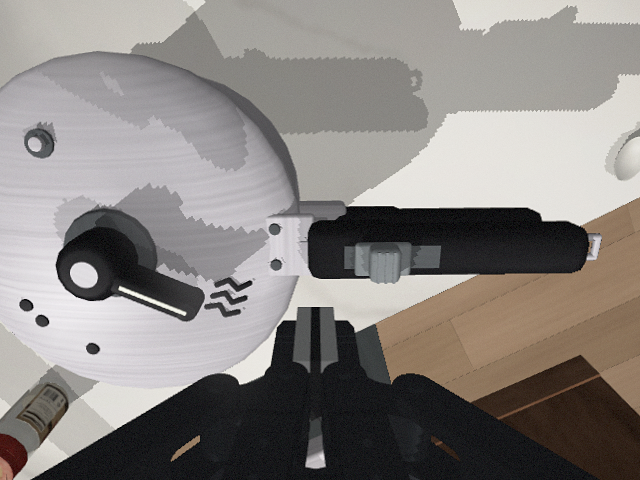

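```bash
python3 - <<'E'
from plant import *; from h import *
c=camera("wrist");T=c["extrinsics"]
def w(d,z):
    u=cv2.undistortPoints(np.array([[d]],float),c["mtx"],np.array(c["distortion"]))[0,0]
    r=T[:3,:3]@[u[0],u[1],1]; return T[:3,3]+r*(z-T[2,3])/r[2]
C=np.array([.4775,-.113]);a=np.radians(-117.85);u=np.array([np.cos(a),np.sin(a)]);l=np.array([-u[1],u[0]])
print("cap+4", w((84,274),.188))
for n,d,z in[("block c",(386,263),.181),("inner top",(370,263),.181),("hend l",(585,228),.166),("hend r",(585,268),.16),("hin l",(312,224),.166)]:
    P=w(d,z);e=P[:2]-C;print(n,np.round(P,4),"r",round(e@u,4),"lat",round(e@l,4))
E
```

```text
cap+4 [ 0.47827756 -0.11570755  0.188     ]
block c [ 0.409  -0.2494  0.181 ] r 0.1526 lat 0.0032
inner top [ 0.4129 -0.2423  0.181 ] r 0.1445 lat 0.0033
hend l [ 0.3691 -0.3517  0.166 ] r 0.2616 lat 0.0157
hend r [ 0.3422 -0.3474  0.16  ] r 0.2705 lat -0.0101
hin l [ 0.441  -0.2242  0.166 ] r 0.1154 lat 0.0197
```

apply_moves(rows=[0,-0.2,3,0,0,0,0,0,-0.2,5.5,0,0,-0.01,0,0,-0.2,6.3,0,0,-0.01,0,0,-0.2,6.3,0,0,-0.01,0,0,-0.2,6.3,0,0,-0.01,0])

```text
time_s: 7.6
tcp_pos: [0.4253, -0.2166, 0.177]
eef_rot: [1.63, -2.685, 0.0]
contact_force: [-0.0, 0.1, -0.0]
grip_width: 0.001
```

```bash
python3 lk.py .1285 .1745
```

```text
7.6 tcp [ 0.4253 -0.2166  0.177 ] yaw -117.5 F [-0.03  0.06 -0.05] g 0.0
r 0.116 lat 0.0022 q6 1.2198388558972906
[1.25 0.23 0.25] [ 0.    -0.001  0.007]
```

Lower 2 mm more and approach.

apply_moves(rows=[0.2,0,0.2,0,0,0,0,0.4,0.03,0.2,0,0,0,0,0.7,0.05,0.2,0,0,0,0,1.0,0.07,0.2,0,0,0,0,1.0,0.07,0.2,0,0,0,0])

```text
time_s: 8.02
tcp_pos: [0.4197, -0.2253, 0.1753]
eef_rot: [-1.628, 2.686, -0.001]
contact_force: [-0.2, 0.1, 0.0]
grip_width: 0.004
```

```bash
python3 lk.py .1285 .1745;  python3 - <<'E'
from plant import *; from h import *
for n in("wrist",):
    c=camera(n);cv2.imwrite(f"pics/{n}8.png",c["color"])
E
```

```text
8.02 tcp [ 0.4197 -0.2253  0.1753] yaw -117.6 F [-0.25  0.06  0.04] g 0.0
r 0.1263 lat 0.0014 q6 1.240030534588523
[0.21 0.14 0.08] [-0.001  0.     0.005]
```

View pics/wrist8.png

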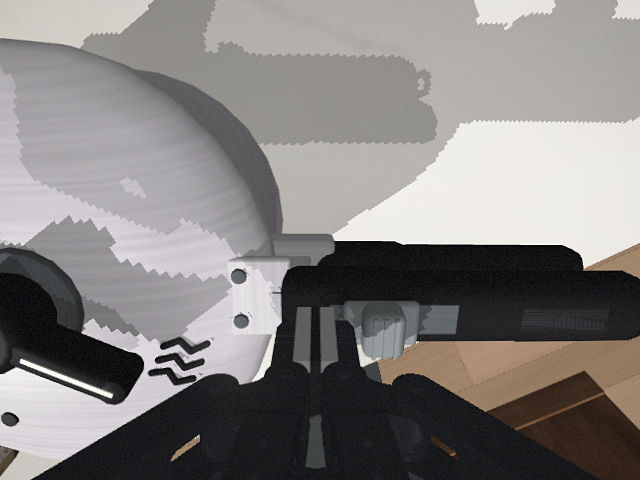

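The fingertips at (316,330) stand just before the grey block at (385,330), and they line up across the handle. Pushing outward.

apply_moves(rows=[0.2,0,0,0,0,0,0,0.4,0,0,0,0,0,0,0.6,0,0,0,0,0,0,0.8,0,0,0,0,0,0,1.0,0,0,0,0,0,0])

```text
time_s: 8.48
tcp_pos: [0.4151, -0.2339, 0.1748]
eef_rot: [1.629, -2.686, -0.0]
contact_force: [0.4, 0.1, -0.3]
grip_width: 0.001
```

```bash
python3 lk.py .1425 .1745
```

```text
8.48 tcp [ 0.4151 -0.2339  0.1748] yaw -117.6 F [ 0.36  0.09 -0.34] g 0.0
r 0.1361 lat 0.0013 q6 1.2611658587812602
[0.64 0.13 0.03] [ 0.    -0.     0.005]
```

```bash
 python3 - <<'E'
from plant import *; from h import *
for n in("wrist",):
    c=camera(n);cv2.imwrite(f"pics/{n}9.png",c["color"][150:400,200:520]);rd(state())
E
```

```text
8.53 tcp [ 0.4149 -0.2341  0.1748] yaw -117.6 F [-1.05 -0.03  0.17] g -0.0
```

View pics/wrist9.png

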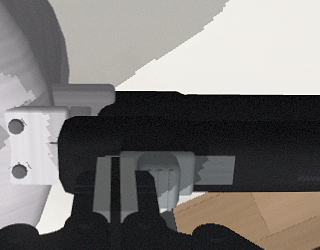

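The fingertip right edge, at crop (135,175), is only now meeting the block at (150,175). Continuing.

apply_moves(rows=[0.15,0,0,0,0,0,0,0.3,0,0,0,0,0,0,0.45,0,0,0,0,0,0,0.6,0,0,0,0,0,0,0.6,0,0,0,0,0,0])

```text
time_s: 8.95
tcp_pos: [0.4124, -0.2391, 0.1748]
eef_rot: [-1.628, 2.686, 0.0]
contact_force: [0.4, 1.2, -1.2]
grip_width: -0.001
```

```bash
python3 lk.py .1425 .1745;  python3 - <<'E'
from plant import *; from h import *
for n in("wrist",):
    c=camera(n);cv2.imwrite(f"pics/{n}10.png",c["color"][150:400,200:520]);rd(state())
E
```

```text
8.95 tcp [ 0.4124 -0.2391  0.1748] yaw -117.6 F [ 0.37  1.18 -1.25] g -0.0
r 0.1419 lat 0.0013 q6 1.2736726659742905
[0.06 0.13 0.03] [-0.     0.     0.005]
9.0 tcp [ 0.4124 -0.2391  0.1748] yaw -117.5 F [0.66 0.76 0.5 ] g -0.0
```

View pics/wrist10.png

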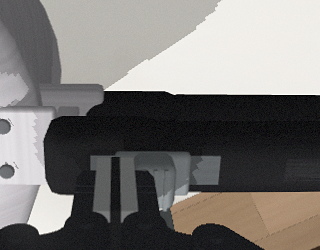

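apply_moves(rows=[0.1,0,0,0,0,0,0,0.2,0,0,0,0,0,0,0.3,0,0,0,0,0,0,0.4,0,0,0,0,0,0,0.4,0,0,0,0,0,0])

```text
time_s: 9.42
tcp_pos: [0.4104, -0.2427, 0.1748]
eef_rot: [1.628, -2.686, -0.0]
contact_force: [0.1, 1.7, 0.1]
grip_width: -0.001
```

apply_moves(rows=[0.1,0,0,0,0,0,0,0.15,0,0,0,0,0,0,0.15,0,0,0,0,0,0])

```text
time_s: 9.67
tcp_pos: [0.4098, -0.244, 0.1748]
eef_rot: [1.628, -2.686, -0.0]
contact_force: [0.5, 2.1, -0.6]
grip_width: 0.0
```

```bash
python3 lk.py .1425 .1745;  python3 - <<'E'
from plant import *; from h import *
for n in("wrist",):
    c=camera(n);cv2.imwrite(f"pics/{n}11.png",c["color"][150:400,200:520]);rd(state())
E
```

```text
9.67 tcp [ 0.4098 -0.244   0.1748] yaw -117.6 F [ 0.53  2.14 -0.56] g 0.0
r 0.1475 lat 0.0013 q6 1.2852465500834935
[-0.5   0.13  0.03] [ 0.    -0.     0.005]
9.72 tcp [ 0.4098 -0.244   0.1748] yaw -117.5 F [0.86 1.48 0.39] g 0.0
```

View pics/wrist11.png

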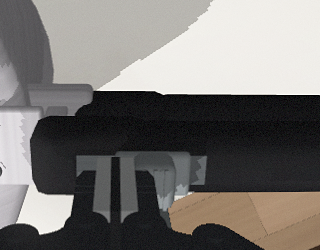

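Still sliding, at about 2 N of friction. A little further.

apply_moves(rows=[0.1,0,0,0,0,0,0,0.15,0,0,0,0,0,0,0.15,0,0,0,0,0,0])

```text
time_s: 9.97
tcp_pos: [0.4091, -0.2453, 0.1748]
eef_rot: [1.628, -2.686, -0.0]
contact_force: [0.4, 2.1, -0.7]
grip_width: -0.003
```

apply_moves(rows=[0.1,0,0,0,0,0,0,0.15,0,0,0,0,0,0,0.15,0,0,0,0,0,0])

```text
time_s: 10.22
tcp_pos: [0.4084, -0.2466, 0.1748]
eef_rot: [-1.628, 2.687, 0.0]
contact_force: [-0.9, 2.4, -0.0]
grip_width: 0.002
```

apply_moves(rows=[0.1,0,0,0,0,0,0,0.1,0,0,0,0,0,0,0.1,0,0,0,0,0,0])

```text
time_s: 10.47
tcp_pos: [0.4085, -0.2468, 0.1748]
eef_rot: [-1.628, 2.685, 0.001]
contact_force: [1.6, 6.7, 0.3]
grip_width: -0.0
```

```bash
python3 lk.py .1425 .1745;  python3 - <<'E'
from plant import *; from h import *
for n in("wrist",):
    c=camera(n);cv2.imwrite(f"pics/{n}12.png",c["color"][150:400,200:520]);rd(state())
E
```

```text
10.47 tcp [ 0.4085 -0.2468  0.1748] yaw -117.6 F [1.56 6.7  0.28] g -0.0
r 0.1505 lat 0.0014 q6 1.2937925519612827
[-0.8   0.14  0.03] [-0.     0.002  0.005]
10.52 tcp [ 0.4084 -0.2468  0.1748] yaw -117.6 F [1.6  5.16 0.39] g -0.0
```

View pics/wrist12.png

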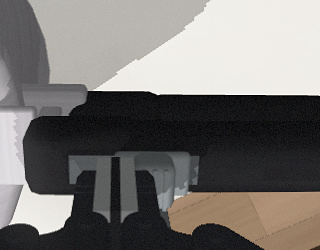

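The force rose to 6 N after 14 mm of travel, so the slide is at its stop. Backing off and rising.

apply_moves(rows=[-0.8,0,0,0,0,0,0,-1,0,-1,0,0,0,0,-1,0,-4,0,0,0,0,-1,0,-6.5,0,0,0,0,-1,0,-6.5,0,0,0,0])

```text
time_s: 10.93
tcp_pos: [0.4155, -0.24, 0.2453]
eef_rot: [-1.628, 2.681, -0.015]
contact_force: [1.1, 0.4, 0.2]
grip_width: 0.002
```

```bash
python3 lk.py .205 .24;  python3 - <<'E'
from plant import *; from h import *
for n in("wrist","scene"):
    c=camera(n);cv2.imwrite(f"pics/{n}13.png",c["color"]);rd(state())
a=cv2.imread("pics/scene13.png")[230:380,280:400];cv2.imwrite("pics/s13z.png",cv2.resize(a,None,fx=4,fy=4,interpolation=cv2.INTER_CUBIC))
E
```

```text
10.93 tcp [ 0.4155 -0.24    0.2453] yaw -117.5 F [1.13 0.36 0.18] g 0.0
r 0.1412 lat 0.0046 q6 1.2718532978588792
[6.37 0.5  0.52] [-0.011 -0.     0.007]
10.98 tcp [ 0.4143 -0.2393  0.2427] yaw -117.5 F [-0.12 -0.43 -0.75] g 0.0
11.03 tcp [ 0.4131 -0.2387  0.2408] yaw -117.5 F [-0.05 -0.3   0.22] g -0.0
```

View pics/wrist13.png

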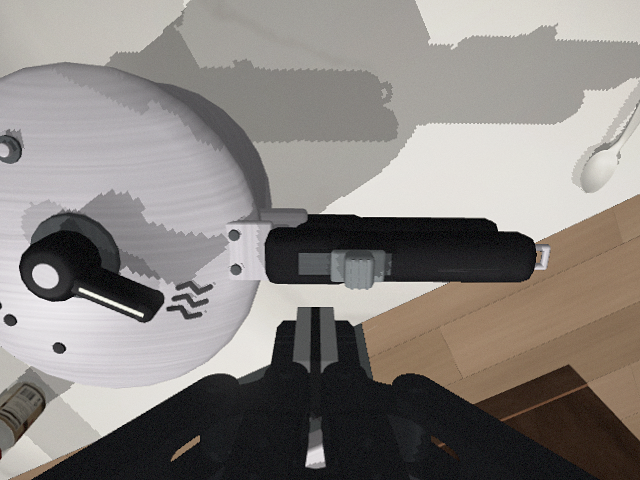

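View pics/s13z.png

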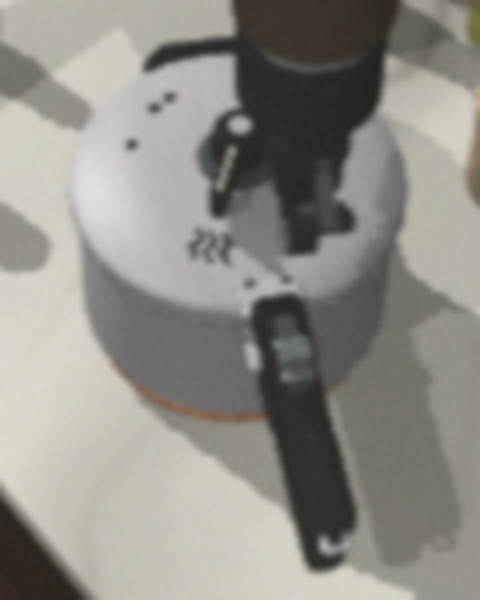

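The slide is out against the outer end of its slot at wrist (390,265), and the cooker has not moved. Next, the robot's side of the lid handle.

apply_moves(rows=[2,2,0,0,0,0,0,4.5,4,0,0,0,0,0,6.4,5.5,0,0,0,0,0,6.4,5.5,0,0,0,0,0,6.4,5.5,0,0,0,0,0])

```text
time_s: 11.45
tcp_pos: [0.3328, -0.2701, 0.239]
eef_rot: [1.626, -2.687, -0.002]
contact_force: [-0.3, 0.2, -0.4]
grip_width: 0.002
```

```bash
python3 lk.py .205 .150;  python3 - <<'E'
from plant import *; from h import *
for n in("wrist",):
    c=camera(n);cv2.imwrite(f"pics/{n}14.png",c["color"]);rd(state())
E
```

```text
11.45 tcp [ 0.3328 -0.2701  0.239 ] yaw -117.6 F [-0.26  0.15 -0.42] g 0.0
r 0.2065 lat -0.0546 q6 1.3877323209259829
[-0.13 -5.47  8.89] [ 0.002 -0.     0.004]
11.5 tcp [ 0.3337 -0.27    0.2391] yaw -117.6 F [ 0.07 -0.56 -0.54] g -0.0
```

View pics/wrist14.png

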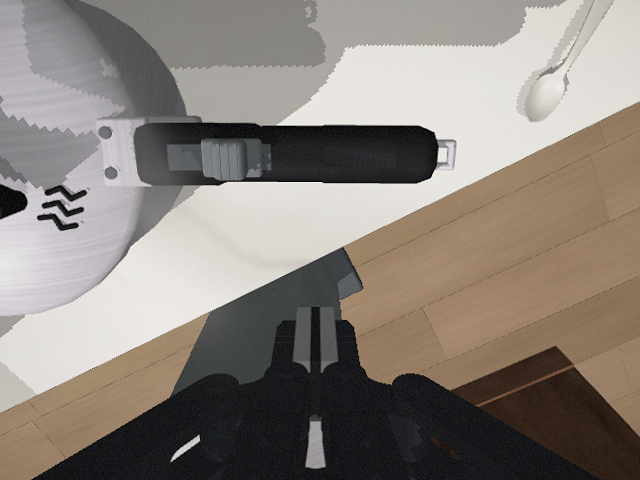

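Clear of the handle on the robot's side. Descending to 0.150.

apply_moves(rows=[0,0,3.5,0,0,0,0,0,0,7,0,0,0,0,0,0,8.8,0,0,0,0,0,0,8.8,0,0,0,0,0,0,8.8,0,0,0,0])

```text
time_s: 11.92
tcp_pos: [0.3346, -0.2698, 0.1512]
eef_rot: [1.629, -2.683, -0.003]
contact_force: [0.4, 0.6, 1.0]
grip_width: 0.003
```

```bash
cat > hd.py <<'E'
from plant import *; from h import *
import sys
# hd.py phi0 step n off z : handle angle (deg, opened), finger centre behind handle centreline by off
s=state();rd(s);C=np.array([.4775,-.113])
def fr(p):
    a=np.radians(-117.85+p);u=np.array([np.cos(a),np.sin(a)]);return u,np.array([-u[1],u[0]])
d=s["tcp_pos"][:2]-C
r=np.hypot(*d);print("r",round(r,4),"finger ang rel handle0 deg",round((np.degrees(np.arctan2(d[1],d[0]))+117.85),2),"-> phi if off .026:",round(np.degrees(np.arctan2(d[1],d[0]))+117.85+np.degrees(np.arcsin(.026/r)),2))
p0,st,n,off,z=map(float,sys.argv[1:6])
for i in range(int(n)):
    u,l=fr(p0+st*i);p=C+.205*u-off*l;go(s,p[0],p[1],z,-117.85+p0+st*i)
E
python3 hd.py 0 1 5 .030 .150
```

```text
11.92 tcp [ 0.3346 -0.2698  0.1512] yaw -117.5 F [0.41 0.59 0.99] g 0.0
r 0.2122 finger ang rel handle0 deg -14.5 -> phi if off .026: -7.46
[-0.03 -2.31  0.11] [ 0.003 -0.001  0.007]
[ 0.03 -2.67  0.11] [ 0.003 -0.001 -0.011]
[ 0.07 -3.03  0.11] [ 0.003 -0.001 -0.028]
[ 0.11 -3.39  0.11] [ 0.003 -0.001 -0.046]
[ 0.14 -3.75  0.11] [ 0.003 -0.001 -0.063]
```

apply_moves(rows=[0,-0.8,0,0,0,0,0,0,-1.4,0,0,0,0,0,0,-2.0,0,0,0,0,0,0,-2.4,0,0,0,0,0,0,-2.7,0,0,0,0,0])

```text
time_s: 12.33
tcp_pos: [0.3591, -0.2828, 0.1524]
eef_rot: [-1.628, 2.686, -0.001]
contact_force: [-1.9, 0.6, 0.8]
grip_width: 0.002
```

```bash
python3 hd.py 1 1 5 .026 .150
```

```text
12.33 tcp [ 0.3591 -0.2828  0.1524] yaw -117.6 F [-1.88  0.57  0.78] g 0.0
r 0.207 finger ang rel handle0 deg -7.04 -> phi if off .026: 0.18
[-0.   -0.3   0.24] [-0.001  0.    -0.012]
[ 0.04 -0.65  0.24] [-0.001  0.    -0.03 ]
[ 0.07 -1.01  0.24] [-0.001  0.    -0.047]
[ 0.09 -1.37  0.24] [-0.001  0.    -0.065]
[ 0.11 -1.73  0.24] [-0.001  0.    -0.082]
```

apply_moves(rows=[0,-0.2,0.1,0,0,-0.01,0,0.02,-0.45,0.1,0,0,-0.02,0,0.04,-0.7,0.1,0,0,-0.03,0,0.06,-1.0,0.1,0,0,-0.045,0,0.06,-1.0,0.1,0,0,-0.045,0])

```text
time_s: 12.75
tcp_pos: [0.3671, -0.2878, 0.1507]
eef_rot: [1.69, -2.648, 0.0]
contact_force: [-0.9, 0.2, -0.6]
grip_width: -0.001
```

```bash
python3 hd.py 3 1 6 .026 .150;  python3 - <<'E'
from plant import *; from h import *
for n in("wrist","scene"):
    c=camera(n);cv2.imwrite(f"pics/{n}15.png",c["color"]);rd(state())
E
```

```text
12.75 tcp [ 0.3671 -0.2878  0.1507] yaw -114.9 F [-0.88  0.23 -0.6 ] g -0.0
r 0.2068 finger ang rel handle0 deg -4.43 -> phi if off .026: 2.8
[-0.01 -0.07  0.07] [-0.    -0.    -0.001]
[ 0.03 -0.43  0.07] [-0.    -0.    -0.019]
[ 0.07 -0.79  0.07] [-0.    -0.    -0.036]
[ 0.1  -1.15  0.07] [-0.    -0.    -0.054]
[ 0.12 -1.51  0.07] [-0.    -0.    -0.071]
[ 0.14 -1.87  0.07] [-0.    -0.    -0.089]
12.8 tcp [ 0.3671 -0.2878  0.1507] yaw -115.0 F [0.54 0.57 0.65] g -0.0
12.85 tcp [ 0.3671 -0.2877  0.1508] yaw -115.0 F [ 0.06 -0.13 -0.03] g 0.0
```

View pics/wrist15.png

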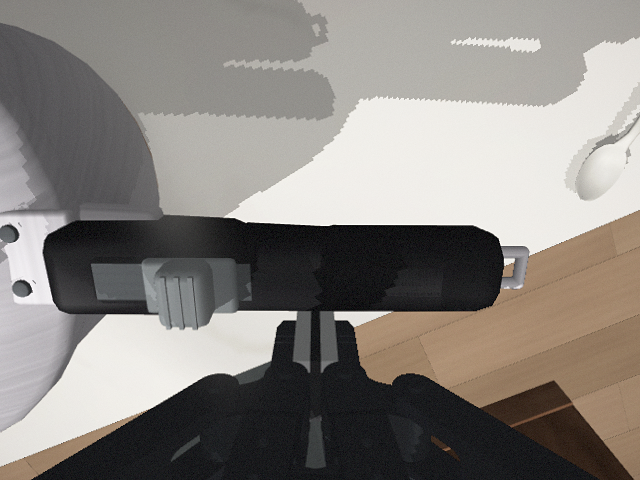

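View pics/scene15.png

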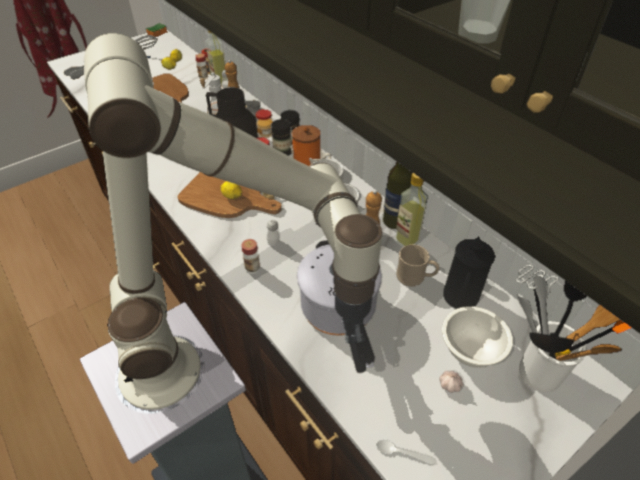

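apply_moves(rows=[0,-0.2,0,0,0,-0.01,0,0.03,-0.45,0.05,0,0,-0.02,0,0.07,-0.8,0.05,0,0,-0.036,0,0.1,-1.15,0.05,0,0,-0.054,0,0.12,-1.5,0.05,0,0,-0.07,0])

```text
time_s: 13.27
tcp_pos: [0.3802, -0.2952, 0.1503]
eef_rot: [-1.783, 2.587, -0.0]
contact_force: [-1.7, 0.6, 0.2]
grip_width: -0.002
```

```bash
python3 hd.py 7 1 6 .026 .150;  python3 - <<'E'
from plant import *; from h import *
for n in("wrist","scene"):
    c=camera(n);cv2.imwrite(f"pics/{n}16.png",c["color"]);rd(state())
a=cv2.imread("pics/scene16.png")[230:380,280:400];cv2.imwrite("pics/s16z.png",cv2.resize(a,None,fx=4,fy=4,interpolation=cv2.INTER_CUBIC))
E
```

```text
13.27 tcp [ 0.3802 -0.2952  0.1503] yaw -110.9 F [-1.71  0.57  0.25] g -0.0
r 0.2065 finger ang rel handle0 deg -0.25 -> phi if off .026: 6.98
[ 0.01 -0.01  0.03] [-0.  0. -0.]
[ 0.06 -0.36  0.03] [-0.     0.    -0.018]
[ 0.09 -0.72  0.03] [-0.     0.    -0.035]
[ 0.12 -1.08  0.03] [-0.     0.    -0.052]
[ 0.15 -1.44  0.03] [-0.    0.   -0.07]
[ 0.16 -1.8   0.03] [-0.     0.    -0.087]
13.32 tcp [ 0.381  -0.2955  0.1503] yaw -110.8 F [-1.57 -0.02 -0.32] g 0.0
13.37 tcp [ 0.3809 -0.2954  0.1503] yaw -110.9 F [ 0.59  0.77 -0.72] g 0.0
```

View pics/wrist16.png

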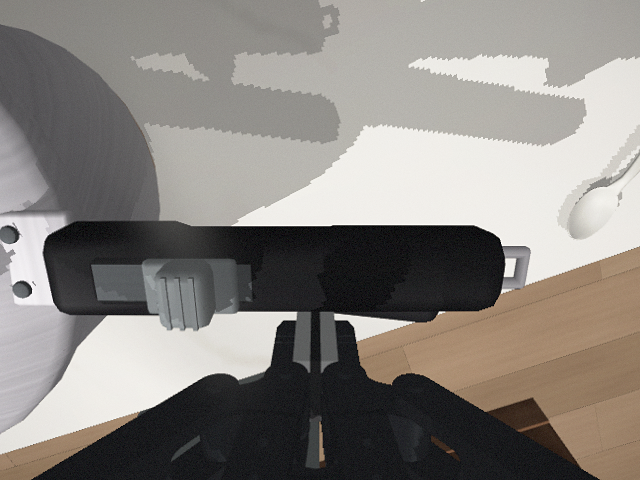

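View pics/s16z.png

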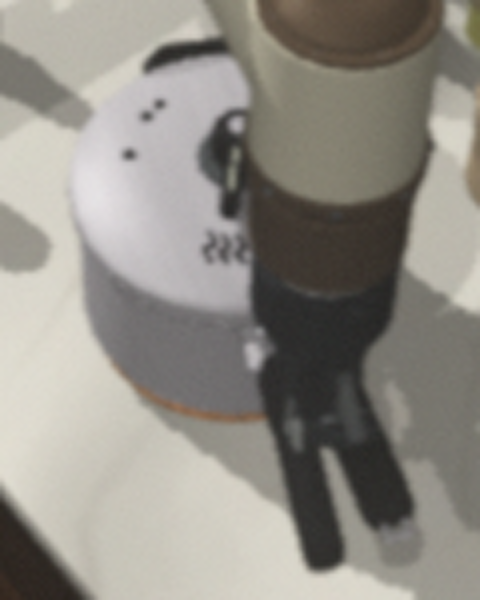

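The lid handle is turning off the pot handle. The pot handle is still in its place in the scene crop, with its end at (325,560).

apply_moves(rows=[0.05,-0.35,0,0,0,-0.018,0,0.09,-0.72,0,0,0,-0.035,0,0.12,-1.08,0,0,0,-0.052,0,0.15,-1.44,0,0,0,-0.07,0,0.16,-1.8,0,0,0,-0.087,0])

```text
time_s: 13.78
tcp_pos: [0.3964, -0.303, 0.1502]
eef_rot: [1.893, -2.507, -0.001]
contact_force: [-1.9, 1.7, 0.6]
grip_width: 0.001
```

```bash
python3 hd.py 13 1 6 .026 .150
```

```text
13.78 tcp [ 0.3964 -0.303   0.1502] yaw -105.9 F [-1.87  1.71  0.65] g 0.0
r 0.2066 finger ang rel handle0 deg 4.73 -> phi if off .026: 11.96
[ 0.05 -0.37  0.02] [ 0.     0.    -0.018]
[ 0.08 -0.73  0.02] [ 0.     0.    -0.035]
[ 0.11 -1.09  0.02] [ 0.     0.    -0.053]
[ 0.14 -1.45  0.02] [ 0.    0.   -0.07]
[ 0.15 -1.81  0.02] [ 0.     0.    -0.088]
[ 0.17 -2.17  0.02] [ 0.     0.    -0.105]
```

apply_moves(rows=[0.05,-0.37,0,0,0,-0.018,0,0.08,-0.73,0,0,0,-0.035,0,0.11,-1.1,0,0,0,-0.053,0,0.14,-1.45,0,0,0,-0.07,0,0.15,-1.8,0,0,0,-0.088,0])

```text
time_s: 14.2
tcp_pos: [0.4132, -0.3095, 0.1502]
eef_rot: [2.002, -2.421, -0.0]
contact_force: [-1.1, 0.4, -0.5]
grip_width: 0.002
```

```bash
python3 hd.py 18 1 6 .026 .150
```

```text
14.2 tcp [ 0.4132 -0.3095  0.1502] yaw -100.8 F [-1.07  0.37 -0.46] g 0.0
r 0.2067 finger ang rel handle0 deg 9.74 -> phi if off .026: 16.96
[ 0.04 -0.37  0.02] [ 0.    -0.    -0.017]
[ 0.07 -0.73  0.02] [ 0.    -0.    -0.035]
[ 0.1  -1.09  0.02] [ 0.    -0.    -0.052]
[ 0.13 -1.45  0.02] [ 0.   -0.   -0.07]
[ 0.15 -1.81  0.02] [ 0.    -0.    -0.087]
[ 0.16 -2.17  0.02] [ 0.    -0.    -0.104]
```

apply_moves(rows=[0.04,-0.37,0,0,0,-0.017,0,0.07,-0.73,0,0,0,-0.035,0,0.1,-1.1,0,0,0,-0.052,0,0.13,-1.45,0,0,0,-0.07,0,0.14,-1.6,0,0,0,-0.078,0])

```text
time_s: 14.62
tcp_pos: [0.429, -0.3139, 0.1502]
eef_rot: [2.094, -2.342, 0.0]
contact_force: [-1.2, -0.9, -1.0]
grip_width: -0.002
```

apply_moves(rows=[0.02,-0.2,0,0,0,-0.01,0,0.04,-0.4,0,0,0,-0.02,0,0.04,-0.4,0,0,0,-0.02,0])

```text
time_s: 14.87
tcp_pos: [0.4329, -0.3147, 0.1503]
eef_rot: [-2.117, 2.321, -0.001]
contact_force: [-0.6, -0.3, -0.3]
grip_width: -0.002
```

```bash
python3 hd.py 23 1 3 .026 .150
```

```text
14.87 tcp [ 0.4329 -0.3147  0.1503] yaw -95.3 F [-0.65 -0.26 -0.33] g -0.0
r 0.2066 finger ang rel handle0 deg 15.38 -> phi if off .026: 22.61
[ 0.02 -0.14  0.03] [-0.001 -0.    -0.008]
[ 0.06 -0.5   0.03] [-0.001 -0.    -0.025]
[ 0.09 -0.86  0.04] [-0.001 -0.    -0.042]
```

Small steps to the stop.

apply_moves(rows=[0.02,-0.15,0,0,0,-0.008,0,0.03,-0.3,0,0,0,-0.015,0,0.03,-0.3,0,0,0,-0.015,0])

```text
time_s: 15.12
tcp_pos: [0.4357, -0.3153, 0.1504]
eef_rot: [-2.134, 2.306, -0.001]
contact_force: [-1.6, 0.3, -0.2]
grip_width: 0.004
```

apply_moves(rows=[0.01,-0.1,0,0,0,-0.005,0,0.02,-0.15,0,0,0,-0.008,0,0.02,-0.15,0,0,0,-0.008,0])

```text
time_s: 15.37
tcp_pos: [0.437, -0.3156, 0.1504]
eef_rot: [-2.143, 2.297, -0.001]
contact_force: [-0.6, -1.1, -0.4]
grip_width: 0.002
```

```bash
python3 hd.py 24 1 3 .026 .150
```

```text
15.37 tcp [ 0.437  -0.3156  0.1504] yaw -94.0 F [-0.6  -1.06 -0.35] g 0.0
r 0.2066 finger ang rel handle0 deg 16.55 -> phi if off .026: 23.78
[ 0.02 -0.08  0.04] [-0.    -0.    -0.002]
[ 0.06 -0.44  0.04] [-0.   -0.   -0.02]
[ 0.09 -0.8   0.04] [-0.    -0.    -0.037]
```

apply_moves(rows=[0.01,-0.1,0,0,0,-0.005,0,0.02,-0.15,0,0,0,-0.008,0,0.02,-0.15,0,0,0,-0.008,0])

```text
time_s: 15.62
tcp_pos: [0.438, -0.3158, 0.1504]
eef_rot: [2.152, -2.288, -0.001]
contact_force: [-2.6, 0.2, 1.1]
grip_width: -0.003
```

apply_moves(rows=[0.01,-0.1,0,0,0,-0.005,0,0.01,-0.1,0,0,0,-0.005,0,0.01,-0.1,0,0,0,-0.005,0])

```text
time_s: 15.87
tcp_pos: [0.438, -0.3158, 0.1504]
eef_rot: [2.156, -2.282, -0.004]
contact_force: [-4.7, -0.6, 2.0]
grip_width: 0.001
```

```bash
python3 hd.py 24 1 1 .026 .150; python3 - <<'E'
from plant import *; from h import *
for n in("scene",):
    c=camera(n);cv2.imwrite(f"pics/{n}17.png",c["color"]);rd(state())
a=cv2.imread("pics/scene17.png")[230:380,280:400];cv2.imwrite("pics/s17z.png",cv2.resize(a,None,fx=4,fy=4,interpolation=cv2.INTER_CUBIC))
E
```

```text
15.87 tcp [ 0.438  -0.3158  0.1504] yaw -93.3 F [-4.65 -0.58  1.97] g 0.0
r 0.2066 finger ang rel handle0 deg 16.83 -> phi if off .026: 24.06
[0.   0.02 0.04] [0.003 0.    0.01 ]
15.92 tcp [ 0.438  -0.3158  0.1504] yaw -93.3 F [-5.14  0.19  2.33] g 0.0
```

View pics/s17z.png

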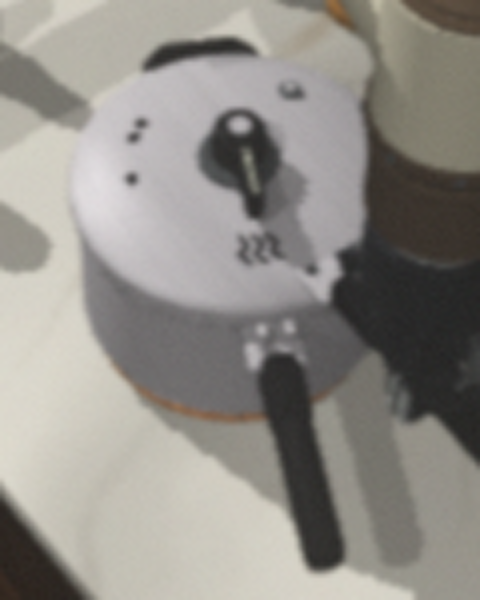

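The force holds at 5 N at 24.06° (0.42 rad), so the lid is at its stop. The pot handle has not moved. Backing off, rising, and retreating towards the robot's left.

apply_moves(rows=[0,1,0,0,0,0,0,0,3,0,0,0,0,0,0,4,-3,0,0,0,0,0,4,-7,0,0,0,0,0,4,-11,0,0,0,0])

```text
time_s: 16.33
tcp_pos: [0.3986, -0.3134, 0.2613]
eef_rot: [-2.157, 2.283, 0.0]
contact_force: [1.8, 0.3, 0.2]
grip_width: 0.002
```

apply_moves(rows=[-3,1,-3,0,0,0,0,-6,1,-6,0,0,0,0,-10,1,-6,0,0,0,0,-14,1,-6,0,0,0,0,-18,1,-6,0,0,0,0])

```text
time_s: 16.75
tcp_pos: [0.3999, -0.1316, 0.3214]
eef_rot: [-2.153, 2.281, -0.005]
contact_force: [1.6, -0.2, -0.7]
grip_width: 0.002
```

apply_moves(rows=[-4,0,0,0,0,0,0,-8,0,0,0,0,0,0,-12,0,0,0,0,0,0,-16,0,0,0,0,0,0,-20,0,0,0,0,0,0])

```text
time_s: 17.17
tcp_pos: [0.4108, 0.0687, 0.321]
eef_rot: [-2.155, 2.279, -0.001]
contact_force: [1.3, -0.2, 0.2]
grip_width: -0.003
```

```bash
python3 - <<'E'
from plant import *; from h import *
rd(state())
for n in("scene","top"):
    c=camera(n);cv2.imwrite(f"pics/{n}18.png",c["color"])
a=cv2.imread("pics/scene18.png")[230:380,280:400];cv2.imwrite("pics/s18z.png",cv2.resize(a,None,fx=4,fy=4,interpolation=cv2.INTER_CUBIC))
a=cv2.imread("pics/top18.png")[195:295,290:430];cv2.imwrite("pics/t18z.png",cv2.resize(a,None,fx=5.6,fy=5.6,interpolation=cv2.INTER_CUBIC))
E
```

```text
17.17 tcp [0.4108 0.0687 0.321 ] yaw -93.2 F [ 1.32 -0.19  0.17] g -0.0
```

View pics/s18z.png

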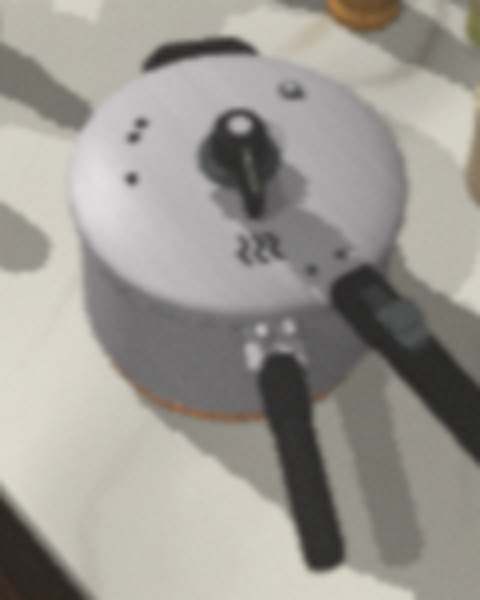

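View pics/t18z.png

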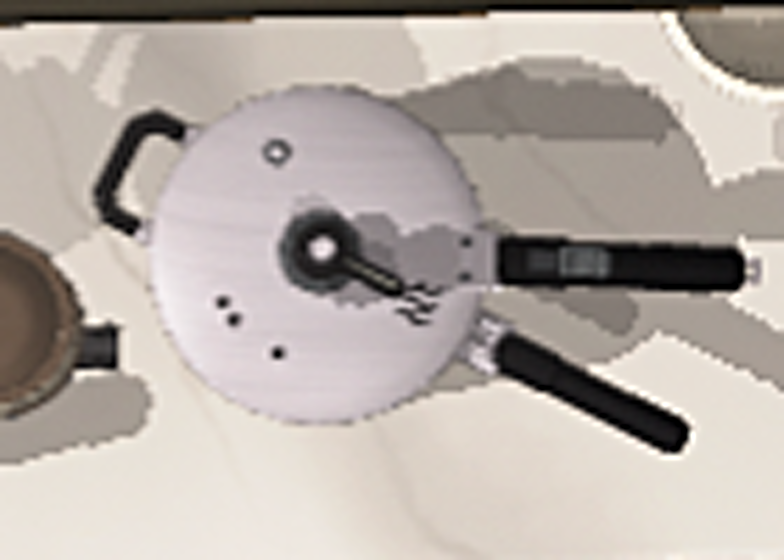

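View pics/scene18.png

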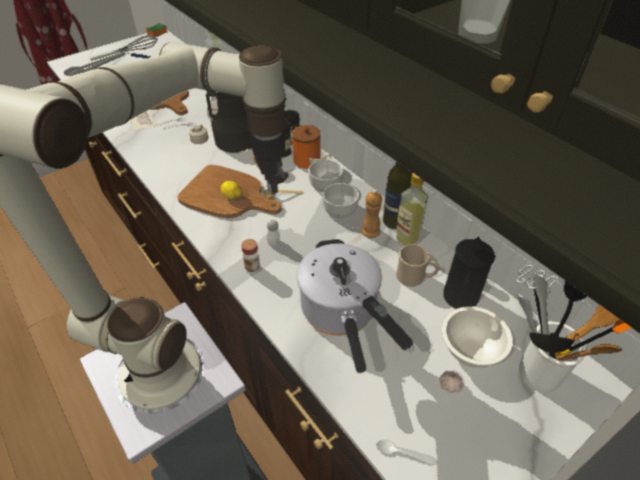

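```bash
python3 - <<'E'
s=open("fit.py").read();a,b=s.split("ob=");b=b[b.index("sc="):]
a=a.replace('"lock":(0,-.151','"lock":(0,-.165')
open("fit18.py","w").write(a+'''ob={"top":{"cap":(322,247),"steam":(418,303),"pin":(277,152),"tip":(400,291),"lock":(584,262)},
"scene":{"cap":(240,122),"steam":(261,247),"pin":(291,90),"tip":(256,213),"lock":(401,322)}}
'''+b)
E
python3 fit18.py
```

```text
[ 0.47726489 -0.11445821 -0.08169356  2.09183139]
[[ 0.6  0. ]
 [ 0.6  0.3]
 [ 0.7 -0.3]
 [ 0.8 -0.2]
 [ 0.6  0.1]
 [-0.1  0.4]
 [-1.1  0.5]
 [ 0.1 -1.2]
 [-0.4 -4.4]
 [ 0.1 -2.4]]
cap [ 0.477 -0.114  0.188]
steam [ 0.442 -0.176  0.152]
pin [ 0.542 -0.09   0.159]
tip [ 0.449 -0.163  0.186]
lock [ 0.464 -0.279  0.181]
end [ 0.455 -0.385  0.158]
```

```bash
python3 -c "
from plant import *
print(close_job())"
```

```text
the job is handed in; nothing more can be done
None
```

The cooker is ready for its lid to be lifted off, and I handed the job in at about 17 s. I pushed with closed fingertips only, in the order asked:

1. **Valve pointer:** pushed anticlockwise until the force held steady at about 4.5 N, which I took as its stop. The last fit to the top and scene pictures gives 2.09 rad, in line with the steam strokes.
2. **Lock slide:** pushed outward until it stopped. The friction felt like about 2 N. The force rose to between 5 and 7 N at the stop, slightly over 6 N for a moment, along the handle and not across it. By the arm's position it travelled 14 mm, and the pictures agree.
3. **Lid handle:** pushed round to its stop, where it held at about 5 N. The arm's position gives 24.06° (0.42 rad). The image fit gives 0.40 to 0.415 rad, depending on which shut-lid fit I compare with.

**Last checks:**
- In the last pictures the lid handle is clear of the pot handle.
- The pot handle, loop handle and cooker centre are where they started, to within about 1 mm.
- The jar, bowl, garlic, spoon, lemon and salt look untouched.
- The arm stands clear of everything.

**Disagreement:** the scene picture put the pointer tip about 4 pixels off the fit, and the slide about 2. The top picture agreed to within 1 pixel. I put this down to blur in the scene view.

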